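# Pack one level of the kiln

## Robot

A 7-joint arm with a two-finger parallel gripper is mounted at the origin on the work surface. World frame = base frame: x ahead of the robot, y to its left, z up, the work surface at z = 0. Lengths are in m, angles in rad, forces in N, time in s.
With the tool pointing down it reaches from about 0.35 to 0.9 m from the base axis. Payload 8.1 kg.
Tool frame: the origin (TCP) lies on the centre line of the jaws, within the pads' length; the fingertips stand 8 mm ahead of it and the grasp point (between the pads) lies 11 mm behind it; z points along the fingers, y is the line along which they close (so a half turn about z gives the same grasp; the last joint's range is limited). The gripper opens to 92 mm and grips with 3 to 60 N. Pads are 19 mm wide; open, the fingers measure 130 mm over their backs; the gripper's body (75 mm by 190 mm) begins 47 mm behind the grasp point.
Start: joints at [-1.232, 0.434, 0.025, 1.573, -0.012, 1.134, -0.075], TCP at [0.267, 0.565, 0.235] pointing down, gripper open.
Joint ranges: [-2.62, 2.62], [-0.44, 2.09], [-1.27, 1.32], [0.08, 2.57], [-1.32, 4.46], [0.12, 2], [-2.74, 2.74]. Speed limits (rad/s): [2.22, 2.22, 3.01, 3.01, 3.14, 3.14, 3.14].

## Interface

Orientations are given as a rotation vector (axis times angle).
In Python, from plant import r, optics, hand_in gives the robot as it stands (r), with the cameras (optics) and the job as plain functions.
- The arm moves only by the tool move_tool, called after "Call:" as a command line: name --argument value ..., lists and objects as JSON in quotes. Schema: {"type":"object","properties":{"segments":{"type":"array","items":{"type":"object","properties":{"trans":{"type":"array","items":{"type":"number"},"minItems":3,"maxItems":3},"r":{"type":"array","items":{"type":"number"},"minItems":3,"maxItems":3},"finger_gap":{"type":"number"}},"additionalProperties":false,"required":["finger_gap"]},"minItems":1,"maxItems":8},"only":{"type":"string"},"quiet":{"type":"boolean"},"lines":{"type":"string"}},"required":["segments"],"additionalProperties":false}. segments is a list of rows, 1 to 8 of them, each an object with the fields trans (a list: dx, dy, dz in a scale on which 1.0 is 0.2 m), r (a list: a rotation vector rx, ry, rz in a scale on which 1.0 is 4 rad), finger_gap (the finger opening in m); a field left out counts as zero (the opening has to be given); each row shifts and turns the commanded pose from where the row before left it, along the tool's axes as they then stand; what a row does not reach is not made up. A row lasts 1/12 s, in which the tool goes at most 0.0417 m and 0.125 rad, less where a joint would pass 70% of its speed; a pose out of reach is approached as far as the arm can. The fingers move at their own pace and stop on an object; the grip force is fixed at half the most. Time passes only in rows, so rows that do not move let the fingers close. The tool returns the time, the measured TCP pose, the force, the opening and the grip force at its end. only (a regular expression) keeps the lines of the reply that match it, lines (a string "A,B") keeps lines A to B, and quiet returns only ok. No shift or turn number may pass 1 either way. Input that does not fit is refused with a message, and nothing moves.
- r.get_obs(): the state, without advancing time (a new reading comes with each control period).
- optics.read_camera(name): name is "side" or "top"; returns a dict with "img" (384x512x3 uint8, red, green, blue), "intrinsics" (3x3 intrinsics, pixels), "k1" (the pictures are not rectified: a ray, as slopes to the right and down, at radius r is drawn at 1 + k1 r^2 times it, then the intrinsics apply), "R" (3x3) and "t" (3): a world point X has camera coordinates R X + t. Camera axes: x right, y down, z forward; pixel columns grow to the right and rows downward; lengths in m; the calibration is good to about 2 mm. A picture is of the moment at which its call begins. There is no depth.
- hand_in(): hands the job in; it is judged then, once.
The state is a dict: "time": time; "joint_pos": joint angles; "qd": joint speeds; "tau": joint torques, N m; "ee_pos": TCP position; "tcp_rot": TCP orientation; "wrist_force": force on the tool from outside, world axes, zero at the start; "torque": the same for the moment, N m; "gripper_width": finger opening in m; "gripper_force": force on a finger pad.
Only numpy, scipy, OpenCV 4.12 (cv2) and the standard library are available. Lean on these libraries where they do the work, as an engineer would, in place of code of your own. Each camera call takes 0.05 s, during which the arm holds its last target. There are 200 camera calls.

## Task

Build the next level of the kiln load in this order: stand the two props of equal height on the two white spots of the grey kiln shelf, one on each; lay the bat flat across both, centred over the shelf and in line with it; stand the jar upright in the middle of the bat; and last of all put the lid on the jar. Leave the odd, taller prop standing where it is, and set the bat, the jar and the lid down without dropping them, for they are brittle.

Things in the scene. Friction and masses are not known exactly. Their poses are not given: they have to be found in the camera images.
- shelf: grey rectangular kiln shelf, fixed, lying flat on the table: 110 (its x) by 230 (its y) by 14 mm thick. Origin at the centre of its underside, z up; its y axis runs along its length.
- spot_1: white round spot, a fixed raised disc 60 mm across and 2 mm thick on one half of the shelf, about 58 mm from the shelf's centre towards its +y end; its top is 16 mm above the table. Origin at the centre of its underside, z up.
- spot_2: the same kind of white spot on the shelf's other half (towards its -y end). Origin at the centre of its underside, z up.
- prop_a: cream kiln prop: an upright round post, 36 mm in diameter and 50 mm tall, with a dark round bore drawn in the middle of its top (solid to the touch), about 80 g, standing loose on the table. Origin at the centre of its underside, z up along its axis. prop_a and prop_b are alike: either may stand on either spot.
- prop_b: cream kiln prop, the twin of prop_a: 36 mm in diameter and 50 mm tall. Origin at the centre of its underside, z up along its axis.
- prop_tall: the odd kiln prop, to be left alone: like the others, 36 mm in diameter, but 75 mm tall. Origin at the centre of its underside, z up.
- bat: cream narrow kiln bat: a flat rectangular plate 56 (its x) by 190 (its y) by 12 mm thick, about 0.2 to 0.37 kg, lying loose and flat on the table, to be gripped across its 56 mm width at its middle. Origin at the centre of its underside, z up; its y axis runs along its length. On the props its underside is 66 mm above the table.
- jar: biscuit-coloured straight open jar without handle, standing loose on the table: 60 mm in outer diameter, 70 mm tall, wall 5 mm (mouth 50 mm wide), about 0.18 to 0.31 kg. Origin at the centre of its underside, z up along its axis.
- lid: biscuit-coloured round lid lying loose, knob up, 60 to 105 g: a plug 36 mm across and 8 mm deep goes loosely into the jar's mouth, a disc 64 mm across and 7 mm thick above it rests on the rim, and on top is an upright knob 18 mm across and 22 mm tall; 37 mm tall in all. Origin at the centre of the plug's underside, z up; seated, it is 62 mm above the jar's origin.

How it is judged:
By the outcome, as a careful person would: the job done as asked, in the order asked, and still so for the second after the job is handed in, with the robot touching nothing.
It also fails if it takes over 144 s, if anything falls off the work surface, if the arm or the gripper's body presses on something with over 40 N, if the wrist force passes 120 N, or if a joint passes its speed limit or range.

## Working session

There is one attempt and no reset: what is moved stays moved. The work goes in short steps, Python scripts to look and compute and a tool call to move; the robot and the scene stay as the last step left them, time stands still between calls to the robot, and variables do not carry over. Pictures are saved under pics/ and viewed, at most 14 in all, crops included, and the job is handed in when it is done.

```bash
ls; mkdir -p pics; python3 - <<'E'
from plant import r, optics, hand_in
import cv2
for n in("top","side"):
    c=optics.read_camera(n); cv2.imwrite(f"pics/{n}0.png",c["img"][...,::-1]); print(n,c["intrinsics"],c["k1"],c["R"],c["t"])
o=r.get_obs(); print(o)
E
```

```text
pics
plant.py
top [[417.69505061   0.         257.2202036 ]
 [  0.         417.69505061 189.51156541]
 [  0.           0.           1.        ]] -0.11721333717513031 [[ 0.026769   -0.99957265  0.01174469]
 [-0.99442713 -0.027826   -0.10168776]
 [ 0.10197111 -0.00895716 -0.99474703]] [-0.00658938  0.51277582  0.84892796]
side [[447.59676489   0.         260.11812371]
 [  0.         447.59676489 192.89287087]
 [  0.           0.           1.        ]] 0.042343900134559465 [[ 0.75262812 -0.65828929  0.01435717]
 [-0.41001763 -0.48561517 -0.77205145]
 [ 0.51520526  0.57518094 -0.63539785]] [-0.3932162   0.27469216  0.85741804]
{'time': 0.1, 'joint_pos': array([-1.23159923,  0.43513315,  0.02498455,  1.57397953, -0.01159599,
        1.13404417, -0.07510705]), 'qd': array([-3.49779945e-04, -2.15271280e-03, -2.97009151e-04, -1.20836102e-03,
        7.21884131e-04, -4.67380651e-04, -4.68544396e-05]), 'tau': array([ 2.47821619e-03, -6.69125247e+01,  9.87844504e-01, -3.15145576e+01,
       -6.04907493e-02,  3.74617707e-02,  1.89918353e-05]), 'ee_pos': array([0.26708979, 0.56455875, 0.2340464 ]), 'tcp_rot': array([-6.88433763e-01, -3.06505333e+00,  2.21195241e-03]), 'wrist_force': array([ 0.64630088,  0.16114084, -0.23533459]), 'torque': array([ 0.06465751, -0.02587327, -0.01916484]), 'gripper_force': 0.0, 'gripper_width': 0.09155055355568201}
```

View pics/top0.png

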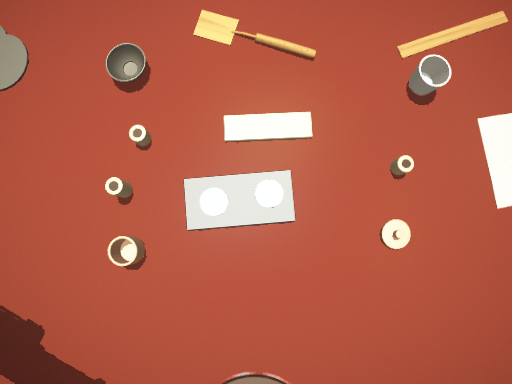

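View pics/side0.png

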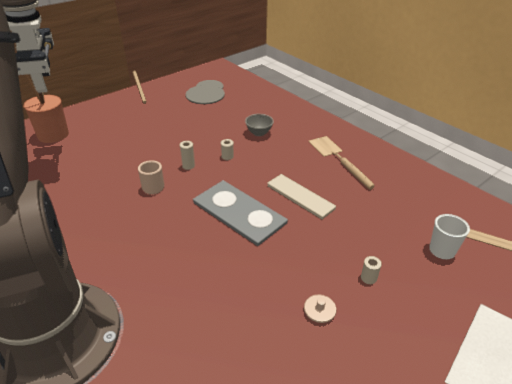

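Top view: shelf is at about (240,200) with spots at (213,201) and (269,194), and the bat at (268,127). The short props are at (138,132) and (405,163). The tall prop is at (115,186), confirmed taller in the side view at (187,155). Jar mouth is at (123,251), lid at (396,234).

```bash
cat > h.py <<'E'
import numpy as np, cv2
from scipy.spatial.transform import Rotation as Ro
from scipy.optimize import brentq
from plant import r, optics, hand_in
def back(c,uv,z):
    K=c["intrinsics"];d=(np.array(uv,float)-K[:2,2])/K[0,0];rd=np.hypot(*d)
    rr=brentq(lambda q:q*(1+c["k1"]*q*q)-rd,0,1.2) if rd>0 else 0
    s=d*(rr/rd if rd else 1)
    R,t=np.array(c["R"]),np.array(c["t"]);o=-R.T@t;v=R.T@np.r_[s,1]
    return o+v*(z-o[2])/v[2]
def proj(c,X):
    p=c["R"]@np.array(X,float)+c["t"];s=p[:2]/p[2]
    return c["intrinsics"][0,0]*s*(1+c["k1"]*(s@s))+c["intrinsics"][:2,2]
def blob(c,uv,h,z,thr):
    "largest bright blob near uv, hull back-projected to height z"
    u,v=uv;g=c["img"][v-h:v+h,u-h:u+h].astype(int)
    m=(g[...,1]>thr).astype(np.uint8)
    cs,_=cv2.findContours(m,cv2.RETR_EXTERNAL,cv2.CHAIN_APPROX_NONE)
    k=cv2.convexHull(max(cs,key=cv2.contourArea))[:,0]+[u-h,v-h]
    return np.array([back(c,p,z)[:2] for p in k],np.float32)*1000
def circ(c,uv,h,z,thr):
    P=blob(c,uv,h,z,thr);A=np.c_[2*P,np.ones(len(P))];s=np.linalg.lstsq(A,(P**2).sum(1),rcond=None)[0]
    return np.round([s[0],s[1],2*np.sqrt(s[2]+s[0]**2+s[1]**2)],1)
def tcp():
    o=r.get_obs();return o["ee_pos"],Ro.from_rotvec(o["tcp_rot"])
def go(x,y,z,yaw):
    "tool-axis shift and z turn to reach TCP x y z (mm), jaws' closing line at world angle yaw deg"
    p,R=tcp();M=R.as_matrix();d=(np.array([x,y,z])/1000-p)@M
    a=(np.degrees(np.arctan2(M[1,1],M[0,1]))-yaw+90)%180-90  # tool z is down: +turn lowers world angle
    tilt=Ro.from_matrix(M).inv().apply([0,0,-1])
    print("shift",np.round(d*1000,1),"turn z",round(np.radians(a),3),"tilt err",np.round(tilt,4),"q7",round(r.get_obs()["joint_pos"][6],2))
E
python3 - <<'E'
from h import *
c=optics.read_camera("top")
im=c["img"]
for n,uv,h,z,t in [("spot_y+",(213,201),22,.016,225),("spot_y-",(269,194),22,.016,225),("pA",(138,132),13,.05,150),("tall",(115,186),13,.075,150),("pB",(405,163),13,.05,150),("jar",(123,251),19,.07,130),("lid",(396,234),22,.015,130)]:
    print(n,[circ(c,uv,h,z,tt) for tt in(t-30,t,t+15)])
for n,uv,h,z,t in[("bat",(268,127),52,.012,150),("shelf",(240,200),58,.014,120)]:
    for tt in(t-20,t): print(n,cv2.minAreaRect(blob(c,uv,h,z,tt)))
s=optics.read_camera("side")
a=[im[100:290,90:165],im[100:290,370:445]]
cv2.imwrite("pics/c1.png",cv2.resize(np.hstack(a),None,fx=3,fy=3,interpolation=cv2.INTER_CUBIC)[...,::-1])
E
```

```text
spot_y+ [array([488.2, 101.4, 128.9]), array([488.2, 101.4, 128.9]), array([486.2,  99.2,  61.1])]
spot_y- [array([502.1, -18.9, 123.4]), array([501.1, -17.3, 121.6]), array([507.4, -17. ,  61.5])]
pA [array([622.8, 261.4,  36.6]), array([622.6, 261.7,  35.9]), array([622.5, 261.7,  35.7])]
tall [array([507.8, 295.5,  36.3]), array([507.9, 295.7,  35.6]), array([508.1, 295.7,  35.3])]
pB [array([ 574.4, -300.7,   36.9]), array([ 574.1, -300.6,   35.9]), array([ 574.5, -300.7,   35.2])]
jar [array([379.5, 272.6,  61.6]), array([379.1, 272.9,  60.1]), array([379. , 273. ,  59.8])]
lid [array([ 427.5, -291.6,   64.9]), array([ 427.8, -291.7,   63.9]), array([ 427.7, -291.7,   63.4])]
bat ((654.0325927734375, -11.277503967285156), (58.052146911621094, 192.01498413085938), 4.513920307159424)
bat ((653.9657592773438, -11.299324035644531), (57.56483459472656, 191.67344665527344), 4.531809329986572)
shelf ((527.0573120117188, 39.67265319824219), (178.0855255126953, 249.55162048339844), 6.273687839508057)
shelf ((492.1719665527344, 45.71345520019531), (109.12206268310547, 229.53248596191406), 6.442028999328613)
```

```bash
python3 - <<'E'
from h import *
c=optics.read_camera("top"); s=optics.read_camera("side")
for n,uv,h in[("s+",(213,201),18),("s-",(269,194),18)]:
    print(n,[circ(c,uv,h,.016,t) for t in(200,215,230,240)], [circ(s,uv2,h2,.016,t) for uv2,h2 in[((224,199),15) if n=="s+" else ((260,219),15)] for t in(190,205,220)])
for t in(80,100,120,140,150): 
    P=blob(c,(240,200),58,.014,t); print(t,cv2.minAreaRect(P))
# overlay of models in both cameras
im=[]
for k in(c,s):
    I=cv2.resize(k["img"][...,::-1],None,fx=2,fy=2,interpolation=cv2.INTER_CUBIC)
    def ring(x,y,z,R):
        for a in np.arange(0,2*np.pi,.1): u=proj(k,[(x+R*np.cos(a))/1e3,(y+R*np.sin(a))/1e3,z]);cv2.circle(I,tuple(np.int32(2*u+.5)),1,(255,0,255),-1)
    def rect(x,y,z,w,l,a):
        a=np.radians(a);M=np.array([[np.cos(a),-np.sin(a)],[np.sin(a),np.cos(a)]])
        q=[2*proj(k,[*((M@[i*w/2,j*l/2]+[x,y])/1e3),z])+.5 for i,j in((1,1),(1,-1),(-1,-1),(-1,1))]
        cv2.polylines(I,[np.int32(q)],True,(255,0,0),1)
    rect(492.2,45.7,.014,110,230,6.4);rect(654,-11.3,.012,56,190,4.5)
    ring(486.2,99.2,.016,30);ring(507.4,-17,.016,30);ring(622.6,261.7,.05,18);ring(574.3,-300.6,.05,18);ring(379,272.9,.07,30);ring(427.7,-291.7,.015,32);ring(507.9,295.7,.075,18)
    im.append(I)
a,b=im
cv2.imwrite("pics/o1.png",np.hstack([a[200:480,350:640],b[330:500,360:690].copy() if 0 else b[270:550,370:680]]))
cv2.imwrite("pics/o2.png",np.vstack([np.hstack([a[240:540,200:320],a[240:540,740:860]]),]))
cv2.imwrite("pics/o3.png",b[230:700,250:950])
E
```

```text
s+ [array([488.1, 101.3, 104.9]), array([488.1, 101.3, 104.9]), array([488.1, 101.3, 104.9]), array([486.3,  99.1,  61. ])] [array([486.8, 101.2,  60.7]), array([486.9, 101.1,  58.6]), array([486.6, 101.3,  57. ])]
s- [array([506.3, -16.8, 105.2]), array([506.3, -16.8, 105.2]), array([506.3, -16.8, 105.2]), array([507.4, -17. ,  61.5])] [array([507.7, -15.1,  60.6]), array([507.8, -15. ,  58.3]), array([507.5, -15.2,  56.7])]
80 ((493.1930236816406, 44.817710876464844), (245.55821228027344, 248.05328369140625), 1.6141393184661865)
100 ((527.6239013671875, 39.73493957519531), (179.5607147216797, 249.55162048339844), 6.273687839508057)
120 ((492.1514587402344, 45.705955505371094), (109.13560485839844, 229.52586364746094), 6.427006244659424)
140 ((492.1510314941406, 45.7852783203125), (108.7608642578125, 229.11184692382812), 6.467652320861816)
150 ((492.1317443847656, 45.71753692626953), (108.55659484863281, 228.9593963623047), 6.487077713012695)
```

View pics/o1.png

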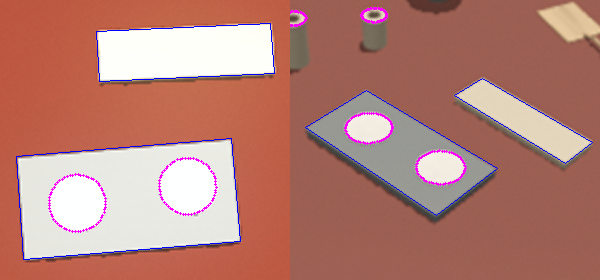

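View pics/o3.png

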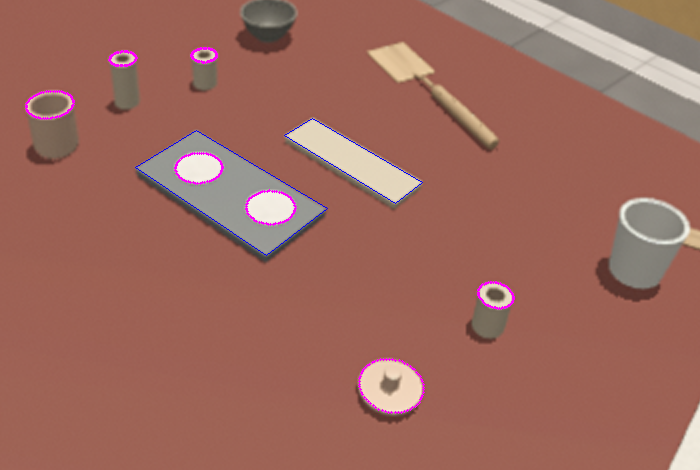

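The outlines fit both pictures: shelf corners, spots, bat, props, jar and lid all match within 1–2 px. The second spot is a few mm off the shelf's axis. Starting with prop_a.

```bash
python3 -c "
from h import *
go(622.5,262.5,110,65)"
```

```text
shift [-450.5 -121.3  124.5] turn z -0.006 tilt err [1.e-04 5.e-04 1.e+00] q7 -0.08
```

The rows are not in the units I measure in: shifts go in shares of 0.2 m and turns go in shares of 4 rad. I convert before sending: -0.0375 m / 0.2 = -0.1875, -0.0101 m / 0.2 = -0.0505.

Call:
move_tool --segments '[{"trans": [-0.1875, -0.0505, 0.025], "finger_gap": 0.092}, {"trans": [-0.1875, -0.0505, 0.025], "finger_gap": 0.092}, {"trans": [-0.1875, -0.0505, 0.025], "finger_gap": 0.092}, {"trans": [-0.1875, -0.0505, 0.05], "finger_gap": 0.092}, {"trans": [-0.1875, -0.0505, 0.05], "finger_gap": 0.092}, {"trans": [-0.1875, -0.0505, 0.05], "finger_gap": 0.092}, {"trans": [-0.1875, -0.0505, 0.05], "finger_gap": 0.092}, {"trans": [-0.1875, -0.0505, 0.05], "finger_gap": 0.092}]'

```text
time: 0.97
ee_pos: [0.5051, 0.3623, 0.1694]
tcp_rot: [0.688, 3.065, 0.0]
wrist_force: [0.0, 1.2, 0.1]
gripper_width: 0.0918
gripper_force: 0.0
```

Call:
move_tool --segments '[{"trans": [-0.1875, -0.0505, 0.06], "finger_gap": 0.092}, {"trans": [-0.1875, -0.0505, 0.06], "finger_gap": 0.092}, {"trans": [-0.1875, -0.0505, 0.06], "finger_gap": 0.092}, {"trans": [-0.1875, -0.0505, 0.05], "finger_gap": 0.092}, {"finger_gap": 0.092}, {"finger_gap": 0.092}]'

```text
time: 1.47
ee_pos: [0.6238, 0.2594, 0.1226]
tcp_rot: [-0.697, -3.063, 0.004]
wrist_force: [-0.1, 1.0, 0.1]
gripper_width: 0.0918
gripper_force: 0.0
```

```bash
python3 -c "
from h import *
go(622.5,262.5,17,65)"
```

```text
shift [  2.6   2.5 105.6] turn z -0.011 tilt err [4.0e-04 2.2e-03 1.0e+00] q7 0.71
```

Converted, 0.025 m / 0.2 = 0.125, 0.02 m / 0.2 = 0.1, -0.01 rad / 4 = -0.0025.

Call:
move_tool --segments '[{"trans": [0.013, 0.0125, 0.125], "r": [0, 0, -0.0025], "finger_gap": 0.07}, {"trans": [0, 0, 0.125], "finger_gap": 0.06}, {"trans": [0, 0, 0.125], "finger_gap": 0.06}, {"trans": [0, 0, 0.1], "finger_gap": 0.06}, {"trans": [0, 0, 0.045], "finger_gap": 0.06}, {"finger_gap": 0.06}]'

```text
time: 1.97
ee_pos: [0.6187, 0.2672, 0.0178]
tcp_rot: [-0.67, -3.066, 0.003]
wrist_force: [-0.9, -0.2, 0.4]
gripper_width: 0.0609
gripper_force: 0.0
```

```bash
python3 -c "
from h import *
go(622.5,262.5,17,65)"
```

```text
shift [-5.4 -2.7  0.8] turn z 0.006 tilt err [-0.0029  0.0023  1.    ] q7 0.72
```

Call:
move_tool --segments '[{"finger_gap": 0.03}, {"finger_gap": 0.03}, {"finger_gap": 0.03}, {"finger_gap": 0.03}, {"finger_gap": 0.03}, {"finger_gap": 0.03}]'

```text
time: 2.47
ee_pos: [0.6216, 0.2665, 0.021]
tcp_rot: [0.673, 3.067, 0.002]
wrist_force: [-1.6, -0.6, 6.4]
gripper_width: 0.0356
gripper_force: 30.0
```

Call:
move_tool --segments '[{"finger_gap": 0.03}, {"finger_gap": 0.03}]'

```text
time: 2.63
ee_pos: [0.6216, 0.2665, 0.021]
tcp_rot: [0.673, 3.067, 0.002]
wrist_force: [-1.5, -0.1, 7.5]
gripper_width: 0.0358
gripper_force: 30.0
```

Call:
move_tool --segments '[{"finger_gap": 0.03}, {"finger_gap": 0.03}]'

```text
time: 2.8
ee_pos: [0.6216, 0.2665, 0.021]
tcp_rot: [0.673, 3.067, 0.002]
wrist_force: [-1.2, -0.4, 6.6]
gripper_width: 0.0355
gripper_force: 30.0
```

Call:
move_tool --segments '[{"trans": [0, 0, -0.1], "finger_gap": 0.03}, {"trans": [0, 0, -0.15], "finger_gap": 0.03}, {"trans": [0, 0, -0.05], "finger_gap": 0.03}, {"finger_gap": 0.03}, {"finger_gap": 0.03}, {"finger_gap": 0.03}]'

```text
time: 3.3
ee_pos: [0.6202, 0.2661, 0.0786]
tcp_rot: [-0.673, -3.067, 0.001]
wrist_force: [-0.1, -0.2, -1.2]
gripper_width: 0.0352
gripper_force: 30.0
```

```bash
python3 -c "
from h import *
go(484.2,101.1,60,65)"
```

```text
shift [  54.4 -206.7   18.9] turn z 0.005 tilt err [-0.0011  0.0012  1.    ] q7 0.71
```

Converted, -0.0345 m / 0.2 = -0.1725, 0.018 m / 0.2 = 0.09.

Call:
move_tool --segments '[{"trans": [0.0455, -0.1725, 0], "finger_gap": 0.03}, {"trans": [0.0455, -0.1725, 0], "finger_gap": 0.03}, {"trans": [0.0455, -0.1725, 0], "finger_gap": 0.03}, {"trans": [0.0455, -0.1725, 0], "finger_gap": 0.03}, {"trans": [0.0455, -0.1725, 0], "finger_gap": 0.03}, {"trans": [0.0455, -0.1725, 0], "finger_gap": 0.03}, {"trans": [0, 0, 0.09], "finger_gap": 0.03}, {"finger_gap": 0.03}]'

```text
time: 3.97
ee_pos: [0.4815, 0.0988, 0.0593]
tcp_rot: [-0.676, -3.063, 0.005]
wrist_force: [0.4, -0.3, -1.0]
gripper_width: 0.0355
gripper_force: 30.0
```

Call:
move_tool --segments '[{"finger_gap": 0.03}, {"finger_gap": 0.03}, {"finger_gap": 0.03}, {"finger_gap": 0.03}]'

```text
time: 4.3
ee_pos: [0.4854, 0.1021, 0.062]
tcp_rot: [0.671, 3.068, 0.001]
wrist_force: [0.6, 0.2, -0.3]
gripper_width: 0.0357
gripper_force: 30.0
```

```bash
python3 -c "
from h import *
go(484.2,101.1,38,65)"
```

```text
shift [ 0.7 -1.5 24. ] turn z 0.006 tilt err [ 5.e-04 -7.e-04  1.e+00] q7 0.88
```

Settling takes about 0.5 s. Lowering.

Converted, 0.012 m / 0.2 = 0.06, 0.006 m / 0.2 = 0.03.

Call:
move_tool --segments '[{"trans": [0.0035, -0.0075, 0.06], "finger_gap": 0.03}, {"trans": [0, 0, 0.03], "finger_gap": 0.03}, {"trans": [0, 0, 0.02], "finger_gap": 0.03}, {"finger_gap": 0.03}, {"finger_gap": 0.03}, {"finger_gap": 0.03}, {"finger_gap": 0.03}]'

```text
time: 4.88
ee_pos: [0.4837, 0.1003, 0.0401]
tcp_rot: [0.673, 3.068, 0.001]
wrist_force: [0.3, -0.1, -1.0]
gripper_width: 0.0358
gripper_force: 30.0
```

Call:
move_tool --segments '[{"trans": [0, 0, 0.005], "finger_gap": 0.03}, {"trans": [0, 0, 0.005], "finger_gap": 0.03}, {"trans": [0, 0, 0.005], "finger_gap": 0.03}, {"finger_gap": 0.03}, {"finger_gap": 0.03}, {"finger_gap": 0.03}]'

```text
time: 5.38
ee_pos: [0.4835, 0.1002, 0.0369]
tcp_rot: [0.673, 3.068, 0.0]
wrist_force: [-0.8, 0.3, 4.4]
gripper_width: 0.0354
gripper_force: 30.0
```

Converted, -0.04 m / 0.2 = -0.2, -0.03 m / 0.2 = -0.15.

Call:
move_tool --segments '[{"trans": [0, 0, -0.005], "finger_gap": 0.06}, {"finger_gap": 0.06}, {"finger_gap": 0.06}, {"trans": [0, 0, -0.15], "finger_gap": 0.06}, {"trans": [0, 0, -0.2], "finger_gap": 0.07}, {"trans": [0, 0, -0.15], "finger_gap": 0.09}, {"finger_gap": 0.092}, {"finger_gap": 0.092}]'

```text
time: 6.05
ee_pos: [0.4846, 0.1005, 0.1394]
tcp_rot: [0.672, 3.065, 0.003]
wrist_force: [0.3, 0.0, -0.4]
gripper_width: 0.0819
gripper_force: 0.0
```

Call:
move_tool --segments '[{"finger_gap": 0.092}, {"finger_gap": 0.092}, {"finger_gap": 0.092}]'

```text
time: 6.3
ee_pos: [0.4826, 0.0999, 0.1365]
tcp_rot: [-0.673, -3.067, 0.002]
wrist_force: [0.5, 0.9, 0.1]
gripper_width: 0.0917
gripper_force: 0.0
```

```bash
python3 -c "
from h import *
go(574.3,-300,110,65)"
```

```text
shift [-250.7 -324.8   26.6] turn z 0.005 tilt err [-0.0018  0.0017  1.    ] q7 0.87
```

Converted, -0.0295 m / 0.2 = -0.1475, -0.0228 m / 0.2 = -0.114.

Call:
move_tool --segments '[{"trans": [-0.114, -0.1475, 0], "finger_gap": 0.092}, {"trans": [-0.114, -0.1475, 0], "finger_gap": 0.092}, {"trans": [-0.114, -0.1475, 0], "finger_gap": 0.092}, {"trans": [-0.114, -0.1475, 0], "finger_gap": 0.092}, {"trans": [-0.114, -0.1475, 0], "finger_gap": 0.092}, {"trans": [-0.114, -0.1475, 0], "finger_gap": 0.092}, {"trans": [-0.114, -0.1475, 0], "finger_gap": 0.092}, {"trans": [-0.114, -0.1475, 0], "finger_gap": 0.092}]'

```text
time: 6.97
ee_pos: [0.5498, -0.1923, 0.1365]
tcp_rot: [-0.673, -3.067, -0.0]
wrist_force: [0.9, 0.1, -0.7]
gripper_width: 0.0917
gripper_force: 0.0
```

Call:
move_tool --segments '[{"trans": [-0.114, -0.1475, 0.04], "finger_gap": 0.092}, {"trans": [-0.114, -0.1475, 0.04], "finger_gap": 0.092}, {"trans": [-0.114, -0.1475, 0.05], "finger_gap": 0.07}, {"finger_gap": 0.06}, {"finger_gap": 0.06}, {"finger_gap": 0.06}, {"finger_gap": 0.06}, {"finger_gap": 0.06}]'

```text
time: 7.63
ee_pos: [0.5757, -0.2977, 0.1117]
tcp_rot: [-0.67, -3.069, -0.001]
wrist_force: [0.7, -0.2, -0.6]
gripper_width: 0.0607
gripper_force: 0.0
```

```bash
python3 -c "
from h import *
go(574.3,-300,20,65)
c=optics.read_camera('top');print(circ(c,(213,198),30,.066,200),[circ(c,(405,163),13,.05,150)]);s=optics.read_camera('side')
cv2.imwrite('pics/p1.png',np.hstack([cv2.resize(c['img'][140:270,150:330],None,fx=2,fy=2),cv2.resize(s['img'][130:260,170:310],None,fx=2,fy=2)])[...,::-1])"
```

```text
shift [ 0.3 -2.7 91.7] turn z 0.007 tilt err [-4.e-04 -8.e-04  1.e+00] q7 1.64
[488.4  90.3 137.9] [array([ 573.8, -301. ,   32.2])]
```

View pics/p1.png

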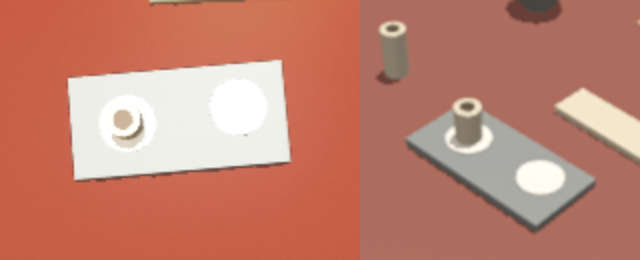

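Prop_a stands upright inside the left spot (bore near top-image (211,200)). Now prop_b.

Converted, 0.025 m / 0.2 = 0.125, 0.015 m / 0.2 = 0.075.

Call:
move_tool --segments '[{"trans": [0.0015, -0.0135, 0.125], "finger_gap": 0.06}, {"trans": [0, 0, 0.125], "finger_gap": 0.06}, {"trans": [0, 0, 0.125], "finger_gap": 0.06}, {"trans": [0, 0, 0.075], "finger_gap": 0.06}, {"finger_gap": 0.06}, {"finger_gap": 0.06}, {"finger_gap": 0.06}, {"finger_gap": 0.06}]'

```text
time: 8.4
ee_pos: [0.5751, -0.3022, 0.0234]
tcp_rot: [0.672, 3.066, -0.001]
wrist_force: [0.7, 0.3, 1.3]
gripper_width: 0.06
gripper_force: 0.0
```

```bash
python3 -c "
from h import *
go(574.3,-300,20,65)
c=optics.read_camera('top');print(back(c,(211.5,200),.066))"
```

```text
shift [1.6 1.7 3.4] turn z 0.005 tilt err [ 2.6e-03 -1.0e-04  1.0e+00] q7 1.66
[0.48511047 0.09840301 0.066     ]
```

Call:
move_tool --segments '[{"finger_gap": 0.03}, {"finger_gap": 0.03}, {"finger_gap": 0.03}, {"finger_gap": 0.03}, {"finger_gap": 0.03}, {"finger_gap": 0.03}]'

```text
time: 8.95
ee_pos: [0.574, -0.3019, 0.0219]
tcp_rot: [0.673, 3.069, 0.0]
wrist_force: [-1.5, 0.5, 3.1]
gripper_width: 0.0355
gripper_force: 30.0
```

Converted, -0.03 m / 0.2 = -0.15, -0.02 m / 0.2 = -0.1.

Call:
move_tool --segments '[{"trans": [0, 0, -0.1], "finger_gap": 0.03}, {"trans": [0, 0, -0.15], "finger_gap": 0.03}, {"trans": [0, 0, -0.05], "finger_gap": 0.03}, {"finger_gap": 0.03}, {"finger_gap": 0.03}, {"finger_gap": 0.03}, {"finger_gap": 0.03}]'

```text
time: 9.53
ee_pos: [0.5731, -0.3014, 0.0802]
tcp_rot: [-0.673, -3.066, -0.001]
wrist_force: [-0.2, -0.9, -1.0]
gripper_width: 0.0355
gripper_force: 30.0
```

```bash
python3 -c "
from h import *
go(507.5,-16,62,65)"
```

```text
shift [178.9 231.7  18.6] turn z 0.004 tilt err [-0.0024 -0.      1.    ] q7 1.65
```

Converted, 0.029 m / 0.2 = 0.145, 0.0224 m / 0.2 = 0.112.

Call:
move_tool --segments '[{"trans": [0.112, 0.145, 0], "finger_gap": 0.03}, {"trans": [0.112, 0.145, 0], "finger_gap": 0.03}, {"trans": [0.112, 0.145, 0], "finger_gap": 0.03}, {"trans": [0.112, 0.145, 0], "finger_gap": 0.03}, {"trans": [0.112, 0.145, 0], "finger_gap": 0.03}, {"trans": [0.112, 0.145, 0], "finger_gap": 0.03}, {"trans": [0.112, 0.145, 0], "finger_gap": 0.03}, {"trans": [0.112, 0.145, 0.09], "finger_gap": 0.03}]'

```text
time: 10.2
ee_pos: [0.5092, -0.0147, 0.0651]
tcp_rot: [0.673, 3.065, 0.002]
wrist_force: [2.6, 0.2, -1.1]
gripper_width: 0.0356
gripper_force: 30.0
```

Call:
move_tool --segments '[{"finger_gap": 0.03}, {"finger_gap": 0.03}, {"finger_gap": 0.03}, {"finger_gap": 0.03}, {"finger_gap": 0.03}, {"finger_gap": 0.03}]'

```text
time: 10.7
ee_pos: [0.5087, -0.0175, 0.0639]
tcp_rot: [0.676, 3.067, -0.0]
wrist_force: [0.4, -1.1, -0.8]
gripper_width: 0.0354
gripper_force: 30.0
```

```bash
python3 -c "
from h import *
go(507.5,-16,38,65)"
```

```text
shift [ 1.7  0.8 25.9] turn z 0.002 tilt err [6.e-04 1.e-04 1.e+00] q7 1.18
```

Converted, 0.012 m / 0.2 = 0.06, 0.007 m / 0.2 = 0.035.

Call:
move_tool --segments '[{"trans": [0.0085, 0.004, 0.06], "finger_gap": 0.03}, {"trans": [0, 0, 0.035], "finger_gap": 0.03}, {"trans": [0, 0, 0.02], "finger_gap": 0.03}, {"finger_gap": 0.03}, {"finger_gap": 0.03}, {"finger_gap": 0.03}, {"finger_gap": 0.03}]'

```text
time: 11.28
ee_pos: [0.5074, -0.0148, 0.0411]
tcp_rot: [0.673, 3.068, 0.0]
wrist_force: [0.0, 0.3, -1.5]
gripper_width: 0.0355
gripper_force: 30.0
```

Call:
move_tool --segments '[{"trans": [0, 0, 0.005], "finger_gap": 0.03}, {"trans": [0, 0, 0.005], "finger_gap": 0.03}, {"trans": [0, 0, 0.005], "finger_gap": 0.03}, {"finger_gap": 0.03}, {"finger_gap": 0.03}, {"finger_gap": 0.03}]'

```text
time: 11.78
ee_pos: [0.5072, -0.0146, 0.0378]
tcp_rot: [0.673, 3.068, 0.0]
wrist_force: [-0.9, 0.2, 2.4]
gripper_width: 0.0357
gripper_force: 30.0
```

Converted, -0.04 m / 0.2 = -0.2, -0.03 m / 0.2 = -0.15.

Call:
move_tool --segments '[{"trans": [0, 0, -0.005], "finger_gap": 0.06}, {"finger_gap": 0.06}, {"finger_gap": 0.06}, {"trans": [0, 0, -0.15], "finger_gap": 0.06}, {"trans": [0, 0, -0.2], "finger_gap": 0.07}, {"trans": [0, 0, -0.15], "finger_gap": 0.09}, {"finger_gap": 0.092}, {"finger_gap": 0.092}]'

```text
time: 12.45
ee_pos: [0.5084, -0.0146, 0.1404]
tcp_rot: [0.672, 3.065, 0.002]
wrist_force: [-0.8, -0.1, 0.1]
gripper_width: 0.0819
gripper_force: 0.0
```

Call:
move_tool --segments '[{"r": [0, 0, 0.03], "finger_gap": 0.092}, {"r": [0, 0, 0.03], "finger_gap": 0.092}, {"r": [0, 0, 0.03], "finger_gap": 0.092}, {"r": [0, 0, 0.03], "finger_gap": 0.092}, {"r": [0, 0, 0.03], "finger_gap": 0.092}, {"r": [0, 0, 0.03], "finger_gap": 0.092}, {"r": [0, 0, 0.03], "finger_gap": 0.092}, {"r": [0, 0, 0.03], "finger_gap": 0.092}]'

```text
time: 13.12
ee_pos: [0.5061, -0.0148, 0.1373]
tcp_rot: [-2.02, -2.404, 0.003]
wrist_force: [-0.1, 0.8, -0.0]
gripper_width: 0.0917
gripper_force: 0.0
```

Call:
move_tool --segments '[{"r": [0, 0, 0.0225], "finger_gap": 0.092}, {"finger_gap": 0.092}, {"finger_gap": 0.092}, {"finger_gap": 0.092}]'

```text
time: 13.45
ee_pos: [0.5066, -0.0147, 0.138]
tcp_rot: [-2.116, -2.321, 0.002]
wrist_force: [0.2, -1.3, 0.5]
gripper_width: 0.0919
gripper_force: 0.0
```

```bash
python3 -c "
from h import *
go(654,-10.8,80,4.5)"
```

```text
shift [ -9.7 147.2  57.9] turn z 0.014 tilt err [2.0e-04 1.3e-03 1.0e+00] q7 0.24
```

Converted, 0.0368 m / 0.2 = 0.184, 0.015 m / 0.2 = 0.075, 0.014 rad / 4 = 0.0035.

Call:
move_tool --segments '[{"trans": [-0.012, 0.184, 0.025], "r": [0, 0, 0.0035], "finger_gap": 0.092}, {"trans": [-0.012, 0.184, 0.05], "finger_gap": 0.092}, {"trans": [-0.012, 0.184, 0.075], "finger_gap": 0.092}, {"trans": [-0.012, 0.184, 0.075], "finger_gap": 0.092}, {"trans": [0, 0, 0.065], "finger_gap": 0.092}, {"finger_gap": 0.092}, {"finger_gap": 0.092}, {"finger_gap": 0.092}]'

```text
time: 14.12
ee_pos: [0.6537, -0.0131, 0.0812]
tcp_rot: [-2.136, -2.303, 0.001]
wrist_force: [-0.5, 0.6, 0.1]
gripper_width: 0.0921
gripper_force: 0.0
```

Call:
move_tool --segments '[{"finger_gap": 0.092}, {"finger_gap": 0.092}, {"finger_gap": 0.092}]'

```text
time: 14.37
ee_pos: [0.6546, -0.0126, 0.0819]
tcp_rot: [2.136, 2.303, 0.002]
wrist_force: [0.3, -0.0, 0.1]
gripper_width: 0.092
gripper_force: 0.0
```

```bash
python3 -c "
from h import *
go(654,-10.8,12,4.5)
c=optics.read_camera('top')
for n,uv in(('a',(211,200)),('b',(269,192))):
    print(n,[round(float(v)) for v in proj(c,(.507,-.016,.066))])
s=optics.read_camera('side')
cv2.imwrite('pics/p2.png',np.hstack([cv2.resize(c['img'][90:270,150:330],None,fx=2,fy=2),cv2.resize(s['img'][130:310,170:370],None,fx=2,fy=2)])[...,::-1])"
```

```text
shift [ 1.8 -0.5 69.9] turn z -0.003 tilt err [-4.0e-04 -1.3e-03  1.0e+00] q7 0.28
a [269, 191]
b [269, 191]
```

View pics/p2.png

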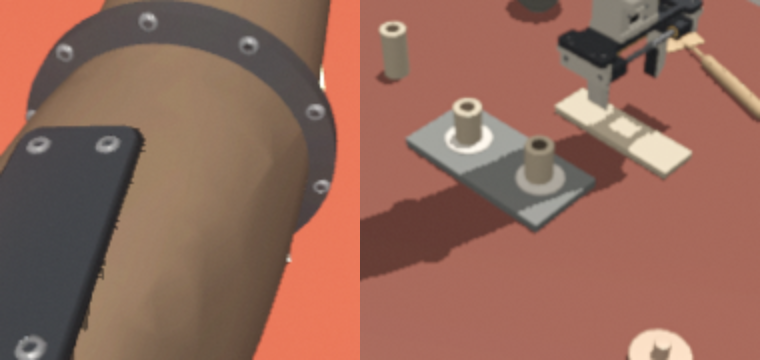

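Both props stand on their spots, and the open jaws straddle the bat's middle. Lowering.

Converted, 0.02 m / 0.2 = 0.1, 0.015 m / 0.2 = 0.075.

Call:
move_tool --segments '[{"trans": [0.009, -0.0025, 0.1], "finger_gap": 0.092}, {"trans": [0, 0, 0.1], "finger_gap": 0.092}, {"trans": [0, 0, 0.075], "finger_gap": 0.092}, {"trans": [0, 0, 0.04], "finger_gap": 0.092}, {"trans": [0, 0, 0.02], "finger_gap": 0.092}, {"finger_gap": 0.092}, {"finger_gap": 0.092}, {"finger_gap": 0.092}]'

```text
time: 15.13
ee_pos: [0.6547, -0.0111, 0.0148]
tcp_rot: [2.136, 2.302, 0.002]
wrist_force: [-0.0, -0.1, 1.1]
gripper_width: 0.0921
gripper_force: 0.0
```

Call:
move_tool --segments '[{"finger_gap": 0.092}, {"finger_gap": 0.092}, {"finger_gap": 0.092}]'

```text
time: 15.38
ee_pos: [0.6543, -0.011, 0.0142]
tcp_rot: [2.136, 2.303, 0.001]
wrist_force: [-0.4, -0.5, -0.1]
gripper_width: 0.0919
gripper_force: 0.0
```

```bash
python3 -c "
from h import *
go(654,-10.8,12,4.5)"
```

```text
shift [ 0.2 -0.3  2.2] turn z -0.004 tilt err [-1.e-04 -8.e-04  1.e+00] q7 0.31
```

Converted, 0.003 m / 0.2 = 0.015.

Call:
move_tool --segments '[{"trans": [0, 0, 0.015], "finger_gap": 0.092}, {"finger_gap": 0.092}, {"finger_gap": 0.092}, {"finger_gap": 0.05}, {"finger_gap": 0.05}, {"finger_gap": 0.05}, {"finger_gap": 0.05}, {"finger_gap": 0.05}]'

```text
time: 16.05
ee_pos: [0.654, -0.011, 0.0108]
tcp_rot: [2.137, 2.303, 0.0]
wrist_force: [-0.1, -0.5, -0.6]
gripper_width: 0.0631
gripper_force: 0.0
```

Call:
move_tool --segments '[{"trans": [0, 0, -0.005], "finger_gap": 0.05}, {"trans": [0, 0, -0.1], "finger_gap": 0.05}, {"trans": [0, 0, -0.15], "finger_gap": 0.05}, {"trans": [0, 0, -0.15], "finger_gap": 0.05}, {"trans": [0, 0, -0.1], "finger_gap": 0.05}, {"finger_gap": 0.05}, {"finger_gap": 0.05}, {"finger_gap": 0.05}]'

```text
time: 16.72
ee_pos: [0.6531, -0.0107, 0.1106]
tcp_rot: [-2.135, -2.302, 0.002]
wrist_force: [-0.3, -0.5, -3.0]
gripper_width: 0.0556
gripper_force: 30.0
```

Call:
move_tool --segments '[{"finger_gap": 0.05}, {"finger_gap": 0.05}]'

```text
time: 16.88
ee_pos: [0.653, -0.0109, 0.1102]
tcp_rot: [-2.136, -2.302, 0.003]
wrist_force: [0.0, 0.0, -2.2]
gripper_width: 0.0555
gripper_force: 30.0
```

```bash
python3 -c "
from h import *
go(492.2,46.3,95,6.4)
s=optics.read_camera('side')
cv2.imwrite('pics/p3.png',cv2.resize(s['img'][60:310,170:420],None,fx=2,fy=2)[...,::-1])"
```

```text
shift [  69.1 -156.1   15.6] turn z -0.037 tilt err [-0.      0.0026  1.    ] q7 0.26
```

View pics/p3.png

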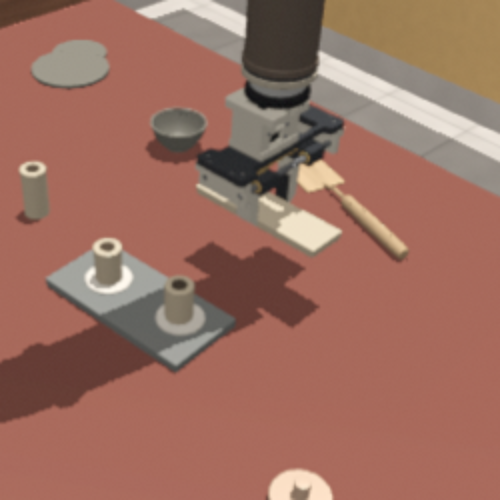

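The bat is gripped at its middle, and hangs level and clear of the props. The fingers closed a little late, so I'll lower it by feel.

Converted, -0.033 m / 0.2 = -0.165, -0.027 m / 0.2 = -0.135, -0.037 rad / 4 = -0.0093.

Call:
move_tool --segments '[{"trans": [0.025, -0.05, 0], "r": [0, 0, -0.0093], "finger_gap": 0.05}, {"trans": [0.05, -0.115, 0], "finger_gap": 0.05}, {"trans": [0.06, -0.135, 0], "finger_gap": 0.05}, {"trans": [0.07, -0.165, 0], "finger_gap": 0.05}, {"trans": [0.06, -0.135, 0], "finger_gap": 0.05}, {"trans": [0.05, -0.115, 0], "finger_gap": 0.05}, {"trans": [0.03, -0.065, 0], "finger_gap": 0.05}, {"finger_gap": 0.05}]'

```text
time: 17.6
ee_pos: [0.4875, 0.0417, 0.111]
tcp_rot: [-2.09, -2.341, 0.003]
wrist_force: [0.4, 0.8, -3.5]
gripper_width: 0.0557
gripper_force: 30.0
```

Call:
move_tool --segments '[{"finger_gap": 0.05}, {"finger_gap": 0.05}, {"finger_gap": 0.05}, {"finger_gap": 0.05}]'

```text
time: 17.93
ee_pos: [0.4922, 0.0401, 0.1116]
tcp_rot: [2.094, 2.341, 0.0]
wrist_force: [-0.2, -0.9, -2.2]
gripper_width: 0.0554
gripper_force: 30.0
```

```bash
python3 -c "
from h import *
go(492.2,46.3,90,6.4)
c=optics.read_camera('top');s=optics.read_camera('side');print(r.get_obs()['wrist_force'],r.get_obs()['torque'])
I=cv2.resize(s['img'][90:270,160:330],None,fx=3,fy=3)
cv2.imwrite('pics/p4.png',I[...,::-1])"
```

```text
shift [ 6.2  0.6 21.6] turn z -0.0 tilt err [ 4.e-04 -4.e-04  1.e+00] q7 0.16
[-0.05275593 -0.15059305 -2.42037903] [-0.07003745  0.049448    0.01327465]
```

View pics/p4.png

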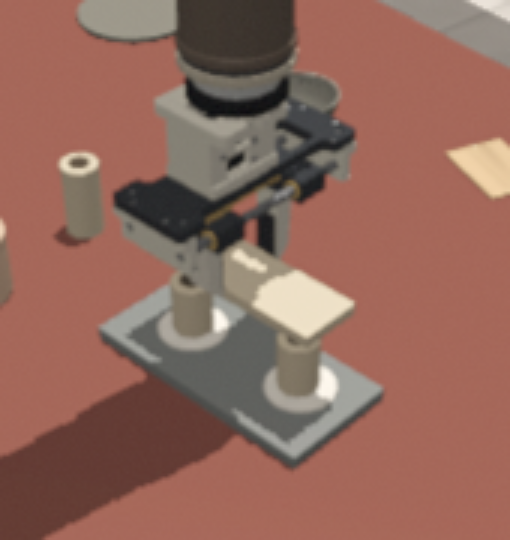

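The bat is above both props and level. I'll work out its height from the near end's corners, seen at crop (305,330) and (354,300).

Converted, 0.0062 m / 0.2 = 0.031, 0.003 m / 0.2 = 0.015.

```bash
python3 -c "
from h import *
s=optics.read_camera('side');a=np.radians(6.4);M=np.array([[np.cos(a),-np.sin(a)],[np.sin(a),np.cos(a)]])
for z in(.095,.1,.105,.11,.115):
  print(z,[np.round((proj(s,[*(M@[i*.028,-.095]+[.4922,.0402]),z])-[160,90])*3) for i in(-1,1)])
"
```

```text
0.095 [array([305., 355.]), array([353., 320.])]
0.1 [array([305., 350.]), array([354., 315.])]
0.105 [array([305., 344.]), array([354., 310.])]
0.11 [array([305., 339.]), array([354., 305.])]
0.115 [array([305., 334.]), array([354., 300.])]
```

Call:
move_tool --segments '[{"trans": [0.031, 0.003, 0.015], "finger_gap": 0.05}, {"trans": [0, 0, 0.015], "finger_gap": 0.05}, {"trans": [0, 0, 0.015], "finger_gap": 0.05}, {"trans": [0, 0, 0.015], "finger_gap": 0.05}, {"finger_gap": 0.05}, {"finger_gap": 0.05}, {"finger_gap": 0.05}, {"finger_gap": 0.05}]'

```text
time: 18.75
ee_pos: [0.4914, 0.0467, 0.0999]
tcp_rot: [2.094, 2.342, 0.0]
wrist_force: [-0.1, 0.2, -2.2]
gripper_width: 0.0552
gripper_force: 30.0
```

Converted, 0.003 m / 0.2 = 0.015, 0.002 m / 0.2 = 0.01.

Call:
move_tool --segments '[{"trans": [0.003, 0.004, 0.015], "finger_gap": 0.05}, {"trans": [0, 0, 0.015], "finger_gap": 0.05}, {"trans": [0, 0, 0.015], "finger_gap": 0.05}, {"trans": [0, 0, 0.015], "finger_gap": 0.05}, {"trans": [0, 0, 0.015], "finger_gap": 0.05}, {"trans": [0, 0, 0.01], "finger_gap": 0.05}, {"finger_gap": 0.05}, {"finger_gap": 0.05}]'

```text
time: 19.42
ee_pos: [0.492, 0.0474, 0.0826]
tcp_rot: [-2.094, -2.342, 0.0]
wrist_force: [0.3, 0.7, -3.1]
gripper_width: 0.0553
gripper_force: 30.0
```

Call:
move_tool --segments '[{"finger_gap": 0.05}, {"finger_gap": 0.05}, {"finger_gap": 0.05}]'

```text
time: 19.67
ee_pos: [0.4921, 0.0475, 0.0829]
tcp_rot: [2.094, 2.342, 0.0]
wrist_force: [-0.1, -0.2, -1.8]
gripper_width: 0.0556
gripper_force: 30.0
```

```bash
python3 -c "
from h import *
go(492.2,46.3,78,6.4)"
```

```text
shift [-1.2 -0.1  4.9] turn z 0.0 tilt err [-1.e-04 -3.e-04  1.e+00] q7 0.18
```

Call:
move_tool --segments '[{"trans": [-0.005, 0, 0.005], "finger_gap": 0.05}, {"trans": [0, 0, 0.005], "finger_gap": 0.05}, {"trans": [0, 0, 0.005], "finger_gap": 0.05}, {"trans": [0, 0, 0.0025], "finger_gap": 0.05}, {"finger_gap": 0.05}, {"finger_gap": 0.05}, {"finger_gap": 0.05}, {"finger_gap": 0.05}]'

```text
time: 20.33
ee_pos: [0.4922, 0.0465, 0.0793]
tcp_rot: [2.094, 2.342, 0.0]
wrist_force: [-0.1, -0.0, -3.1]
gripper_width: 0.0555
gripper_force: 30.0
```

Call:
move_tool --segments '[{"trans": [0, 0, 0.005], "finger_gap": 0.05}, {"trans": [0, 0, 0.0025], "finger_gap": 0.05}, {"finger_gap": 0.05}, {"finger_gap": 0.05}, {"finger_gap": 0.05}, {"finger_gap": 0.05}]'

```text
time: 20.83
ee_pos: [0.4922, 0.0465, 0.0777]
tcp_rot: [-2.094, -2.342, -0.0]
wrist_force: [-0.4, 0.4, -3.0]
gripper_width: 0.0557
gripper_force: 30.0
```

Converted, 0.0007 m / 0.2 = 0.0035.

Call:
move_tool --segments '[{"trans": [0, 0, 0.0035], "finger_gap": 0.05}, {"finger_gap": 0.05}, {"finger_gap": 0.05}, {"finger_gap": 0.05}]'

```text
time: 21.17
ee_pos: [0.4922, 0.0465, 0.0776]
tcp_rot: [-2.094, -2.342, -0.001]
wrist_force: [-2.6, -0.1, 8.0]
gripper_width: 0.0555
gripper_force: 30.0
```

Call:
move_tool --segments '[{"trans": [0, 0, 0.003], "finger_gap": 0.05}, {"finger_gap": 0.05}, {"finger_gap": 0.05}, {"finger_gap": 0.05}]'

```text
time: 21.5
ee_pos: [0.4922, 0.0464, 0.0775]
tcp_rot: [-2.094, -2.342, -0.001]
wrist_force: [-5.5, 0.1, 17.4]
gripper_width: 0.0555
gripper_force: 30.0
```

Call:
move_tool --segments '[{"trans": [0, 0, 0.003], "finger_gap": 0.05}, {"finger_gap": 0.05}, {"finger_gap": 0.05}, {"finger_gap": 0.05}]'

```text
time: 21.83
ee_pos: [0.4922, 0.0465, 0.0775]
tcp_rot: [-2.094, -2.342, -0.002]
wrist_force: [-8.5, -0.4, 25.5]
gripper_width: 0.0557
gripper_force: 30.0
```

Seated on the props. Relieving the load, then releasing.

Converted, -0.0016 m / 0.2 = -0.008.

Call:
move_tool --segments '[{"trans": [0, 0, -0.008], "finger_gap": 0.05}, {"finger_gap": 0.05}, {"finger_gap": 0.05}, {"finger_gap": 0.08}, {"finger_gap": 0.08}, {"finger_gap": 0.08}, {"finger_gap": 0.08}, {"finger_gap": 0.08}]'

```text
time: 22.5
ee_pos: [0.4921, 0.0465, 0.0773]
tcp_rot: [-2.094, -2.342, 0.0]
wrist_force: [-0.6, 0.1, -0.2]
gripper_width: 0.0796
gripper_force: 0.0
```

Call:
move_tool --segments '[{"trans": [0, 0, -0.1], "finger_gap": 0.08}, {"trans": [0, 0, -0.2], "finger_gap": 0.08}, {"trans": [0, 0, -0.2], "finger_gap": 0.092}, {"finger_gap": 0.092}, {"finger_gap": 0.092}, {"finger_gap": 0.092}, {"finger_gap": 0.092}]'

```text
time: 23.08
ee_pos: [0.4913, 0.0465, 0.1764]
tcp_rot: [-2.093, -2.342, 0.002]
wrist_force: [-0.2, -0.3, 0.0]
gripper_width: 0.0916
gripper_force: 0.0
```

```bash
python3 -c "
from h import *
go(379.2,274,130,6.4);go(379.2,274,130,60)"
```

```text
shift [238.6 -85.8  46.6] turn z 0.0 tilt err [1.0e-04 1.9e-03 1.0e+00] q7 0.09
shift [238.6 -85.8  46.6] turn z -0.935 tilt err [1.0e-04 1.9e-03 1.0e+00] q7 0.09
```

Converted, 0.0341 m / 0.2 = 0.1705, -0.01226 m / 0.2 = -0.0613.

Call:
move_tool --segments '[{"trans": [0.1705, -0.0613, 0], "finger_gap": 0.092}, {"trans": [0.1705, -0.0613, 0], "finger_gap": 0.092}, {"trans": [0.1705, -0.0613, 0], "finger_gap": 0.092}, {"trans": [0.1705, -0.0613, 0], "finger_gap": 0.092}, {"trans": [0.1705, -0.0613, 0.05], "finger_gap": 0.092}, {"trans": [0.1705, -0.0613, 0.09], "finger_gap": 0.092}, {"trans": [0.1705, -0.0613, 0.09], "finger_gap": 0.092}, {"finger_gap": 0.092}]'

```text
time: 23.75
ee_pos: [0.3746, 0.2792, 0.1276]
tcp_rot: [-2.081, -2.349, 0.008]
wrist_force: [-0.3, 0.3, -0.3]
gripper_width: 0.0919
gripper_force: 0.0
```

Call:
move_tool --segments '[{"finger_gap": 0.092}, {"finger_gap": 0.092}, {"finger_gap": 0.092}, {"finger_gap": 0.092}]'

```text
time: 24.08
ee_pos: [0.381, 0.2729, 0.1316]
tcp_rot: [2.096, 2.339, 0.0]
wrist_force: [-0.2, 0.1, 0.3]
gripper_width: 0.0917
gripper_force: 0.0
```

```bash
python3 -c "
from h import *
go(379.2,274,34,6.4)
c=optics.read_camera('top')
P=blob(c,(240,196),58,.078,252);print(cv2.minAreaRect(P))
s=optics.read_camera('side')
cv2.imwrite('pics/p5.png',np.hstack([cv2.resize(c['img'][130:290,90:310],None,fx=2,fy=2),cv2.resize(s['img'][120:280,130:300],None,fx=2,fy=2)])[...,::-1])"
```

```text
shift [ 1.3 -1.7 97.6] turn z -0.002 tilt err [ 2.e-04 -4.e-04  1.e+00] q7 -0.47
((493.3289489746094, 45.83197021484375), (54.51939392089844, 188.926025390625), 6.536247730255127)
```

View pics/p5.png

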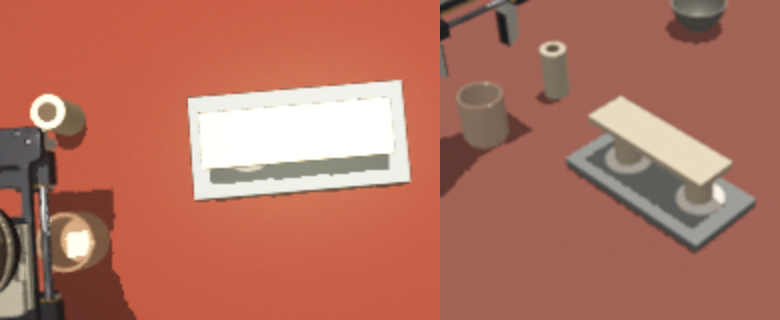

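The bat lies on both props, centred and in line: measured (493.3,45.8) at 6.5° against the shelf's (492.2,45.7) at 6.4°. Now the jar.

Converted, 0.025 m / 0.2 = 0.125, 0.02 m / 0.2 = 0.1.

Call:
move_tool --segments '[{"trans": [0.0065, -0.0085, 0.1], "finger_gap": 0.092}, {"trans": [0, 0, 0.125], "finger_gap": 0.092}, {"trans": [0, 0, 0.125], "finger_gap": 0.092}, {"trans": [0, 0, 0.09], "finger_gap": 0.092}, {"trans": [0, 0, 0.045], "finger_gap": 0.092}, {"finger_gap": 0.092}, {"finger_gap": 0.092}, {"finger_gap": 0.092}]'

```text
time: 24.85
ee_pos: [0.3791, 0.2755, 0.0354]
tcp_rot: [2.094, 2.342, 0.002]
wrist_force: [-1.2, 0.3, -0.9]
gripper_width: 0.0915
gripper_force: 0.0
```

Call:
move_tool --segments '[{"finger_gap": 0.092}, {"finger_gap": 0.05}, {"finger_gap": 0.05}, {"finger_gap": 0.05}, {"finger_gap": 0.05}, {"finger_gap": 0.05}, {"finger_gap": 0.05}, {"finger_gap": 0.05}]'

```text
time: 25.52
ee_pos: [0.3783, 0.2752, 0.0345]
tcp_rot: [-2.094, -2.342, 0.0]
wrist_force: [-0.7, -0.6, 2.8]
gripper_width: 0.0594
gripper_force: 30.0
```

```bash
python3 -c "
from h import *
go(379.2,274,34,6.4)"
```

```text
shift [-1.3  0.8  0.5] turn z 0.0 tilt err [-1.e-04  1.e-04  1.e+00] q7 -0.38
```

Converted, -0.03 m / 0.2 = -0.15, -0.025 m / 0.2 = -0.125.

Call:
move_tool --segments '[{"trans": [0, 0, -0.075], "finger_gap": 0.05}, {"trans": [0, 0, -0.125], "finger_gap": 0.05}, {"trans": [0, 0, -0.15], "finger_gap": 0.05}, {"trans": [0, 0, -0.125], "finger_gap": 0.05}, {"trans": [0, 0, -0.075], "finger_gap": 0.05}, {"finger_gap": 0.05}, {"finger_gap": 0.05}, {"finger_gap": 0.05}]'

```text
time: 26.18
ee_pos: [0.3777, 0.2748, 0.1434]
tcp_rot: [-2.093, -2.342, 0.002]
wrist_force: [-0.2, 0.0, -1.9]
gripper_width: 0.0597
gripper_force: 30.0
```

Call:
move_tool --segments '[{"finger_gap": 0.05}, {"finger_gap": 0.05}]'

```text
time: 26.35
ee_pos: [0.3778, 0.2746, 0.1432]
tcp_rot: [2.094, 2.342, -0.004]
wrist_force: [-0.3, 0.5, -2.3]
gripper_width: 0.0597
gripper_force: 30.0
```

```bash
python3 -c "
from h import *
go(492.8,47.6,135,6.4)"
```

```text
shift [-238.4   89.     8.5] turn z 0.0 tilt err [0.0016 0.0018 1.    ] q7 -0.48
```

Converted, -0.034 m / 0.2 = -0.17, -0.0174 m / 0.2 = -0.087.

Call:
move_tool --segments '[{"trans": [-0.087, 0.0325, -0.015], "finger_gap": 0.05}, {"trans": [-0.17, 0.0635, 0], "finger_gap": 0.05}, {"trans": [-0.17, 0.0635, 0], "finger_gap": 0.05}, {"trans": [-0.17, 0.0635, 0], "finger_gap": 0.05}, {"trans": [-0.17, 0.0635, 0], "finger_gap": 0.05}, {"trans": [-0.17, 0.0635, 0], "finger_gap": 0.05}, {"trans": [-0.17, 0.0635, 0], "finger_gap": 0.05}, {"trans": [-0.085, 0.0315, 0], "finger_gap": 0.05}]'

```text
time: 27.02
ee_pos: [0.4947, 0.0434, 0.147]
tcp_rot: [2.097, 2.337, -0.002]
wrist_force: [0.5, 0.5, -1.4]
gripper_width: 0.0596
gripper_force: 30.0
```

Call:
move_tool --segments '[{"finger_gap": 0.05}, {"finger_gap": 0.05}, {"finger_gap": 0.05}, {"finger_gap": 0.05}, {"finger_gap": 0.05}, {"finger_gap": 0.05}]'

```text
time: 27.52
ee_pos: [0.4931, 0.0492, 0.1473]
tcp_rot: [-2.091, -2.344, -0.0]
wrist_force: [-0.3, -0.3, -2.4]
gripper_width: 0.0597
gripper_force: 30.0
```

```bash
python3 -c "
from h import *
go(492.8,47.6,118,6.4)"
```

```text
shift [-1.6 -0.5 29.3] turn z 0.002 tilt err [-3.e-04  2.e-04  1.e+00] q7 0.11
```

Converted, 0.008 m / 0.2 = 0.04, 0.006 m / 0.2 = 0.03.

Call:
move_tool --segments '[{"trans": [-0.008, -0.0025, 0.04], "finger_gap": 0.05}, {"trans": [0, 0, 0.04], "finger_gap": 0.05}, {"trans": [0, 0, 0.03], "finger_gap": 0.05}, {"trans": [0, 0, 0.02], "finger_gap": 0.05}, {"trans": [0, 0, 0.015], "finger_gap": 0.05}, {"trans": [0, 0, 0.0075], "finger_gap": 0.05}, {"finger_gap": 0.05}, {"finger_gap": 0.05}]'

```text
time: 28.18
ee_pos: [0.4932, 0.0465, 0.117]
tcp_rot: [2.094, 2.342, 0.0]
wrist_force: [0.2, -0.7, -2.7]
gripper_width: 0.0597
gripper_force: 30.0
```

Call:
move_tool --segments '[{"finger_gap": 0.05}, {"finger_gap": 0.05}, {"finger_gap": 0.05}]'

```text
time: 28.43
ee_pos: [0.4933, 0.0466, 0.1171]
tcp_rot: [2.094, 2.342, 0.001]
wrist_force: [0.6, -0.9, -2.4]
gripper_width: 0.0601
gripper_force: 30.0
```

```bash
python3 -c "
from h import *
go(492.8,47.6,112.5,6.4)"
```

```text
shift [ 1.1 -0.3  4.6] turn z 0.0 tilt err [-1.e-04 -4.e-04  1.e+00] q7 0.14
```

The rows are not in the units I measure in: shifts go in shares of 0.2 m and turns go in shares of 4 rad. I convert before sending: 0.001 m / 0.2 = 0.005.

Call:
move_tool --segments '[{"trans": [0.005, 0, 0.005], "finger_gap": 0.05}, {"trans": [0, 0, 0.005], "finger_gap": 0.05}, {"trans": [0, 0, 0.005], "finger_gap": 0.05}, {"finger_gap": 0.05}, {"finger_gap": 0.05}, {"finger_gap": 0.05}]'

```text
time: 28.93
ee_pos: [0.493, 0.0475, 0.1139]
tcp_rot: [-2.094, -2.342, 0.0]
wrist_force: [0.0, 0.0, -2.9]
gripper_width: 0.0596
gripper_force: 30.0
```

Call:
move_tool --segments '[{"trans": [0, 0, 0.0035], "finger_gap": 0.05}, {"finger_gap": 0.05}, {"finger_gap": 0.05}, {"finger_gap": 0.05}]'

```text
time: 29.27
ee_pos: [0.493, 0.0475, 0.1132]
tcp_rot: [2.094, 2.342, 0.0]
wrist_force: [0.5, -0.4, -2.2]
gripper_width: 0.0598
gripper_force: 30.0
```

Call:
move_tool --segments '[{"trans": [0, 0, 0.003], "finger_gap": 0.05}, {"finger_gap": 0.05}, {"finger_gap": 0.05}, {"finger_gap": 0.05}]'

```text
time: 29.6
ee_pos: [0.493, 0.0476, 0.1126]
tcp_rot: [-2.094, -2.342, -0.0]
wrist_force: [0.1, 1.0, -2.7]
gripper_width: 0.0598
gripper_force: 30.0
```

Converted, 0.0006 m / 0.2 = 0.003.

Call:
move_tool --segments '[{"trans": [0, 0, 0.003], "finger_gap": 0.05}, {"finger_gap": 0.05}, {"finger_gap": 0.05}, {"finger_gap": 0.05}]'

```text
time: 29.93
ee_pos: [0.4931, 0.0476, 0.1125]
tcp_rot: [-2.094, -2.342, -0.001]
wrist_force: [-2.3, 0.7, 5.7]
gripper_width: 0.06
gripper_force: 30.0
```

Call:
move_tool --segments '[{"trans": [0, 0, 0.002], "finger_gap": 0.05}, {"finger_gap": 0.05}, {"finger_gap": 0.05}, {"finger_gap": 0.05}]'

```text
time: 30.27
ee_pos: [0.4931, 0.0476, 0.1125]
tcp_rot: [-2.094, -2.342, -0.001]
wrist_force: [-3.4, -0.0, 11.3]
gripper_width: 0.0599
gripper_force: 30.0
```

Converted, -0.0008 m / 0.2 = -0.004.

Call:
move_tool --segments '[{"trans": [0, 0, -0.004], "finger_gap": 0.05}, {"finger_gap": 0.05}, {"finger_gap": 0.05}, {"finger_gap": 0.085}, {"finger_gap": 0.085}, {"finger_gap": 0.085}, {"finger_gap": 0.085}, {"finger_gap": 0.085}]'

```text
time: 30.93
ee_pos: [0.4931, 0.0476, 0.1124]
tcp_rot: [2.094, 2.342, 0.0]
wrist_force: [-0.3, 0.3, -0.1]
gripper_width: 0.0842
gripper_force: 0.0
```

Call:
move_tool --segments '[{"trans": [0, 0, -0.1], "finger_gap": 0.085}, {"trans": [0, 0, -0.175], "finger_gap": 0.085}, {"trans": [0, 0, -0.2], "finger_gap": 0.085}, {"trans": [0, 0, -0.1], "finger_gap": 0.07}, {"finger_gap": 0.06}, {"finger_gap": 0.06}, {"finger_gap": 0.06}, {"finger_gap": 0.06}]'

```text
time: 31.6
ee_pos: [0.4922, 0.0475, 0.2263]
tcp_rot: [-2.093, -2.341, 0.003]
wrist_force: [0.2, -0.0, 0.2]
gripper_width: 0.0608
gripper_force: 0.0
```

```bash
python3 -c "
from h import *
go(427.8,-291,90,6.4)"
```

```text
shift [-329.2 -101.6  136.6] turn z 0.0 tilt err [3.e-04 2.e-03 1.e+00] q7 0.05
```

Converted, -0.0366 m / 0.2 = -0.183, -0.0113 m / 0.2 = -0.0565.

Call:
move_tool --segments '[{"trans": [-0.183, -0.0565, 0], "finger_gap": 0.05}, {"trans": [-0.183, -0.0565, 0], "finger_gap": 0.05}, {"trans": [-0.183, -0.0565, 0], "finger_gap": 0.05}, {"trans": [-0.183, -0.0565, 0], "finger_gap": 0.05}, {"trans": [-0.183, -0.0565, 0.025], "finger_gap": 0.05}, {"trans": [-0.183, -0.0565, 0.05], "finger_gap": 0.05}, {"trans": [-0.183, -0.0565, 0.05], "finger_gap": 0.05}, {"trans": [-0.183, -0.0565, 0.05], "finger_gap": 0.05}]'

```text
time: 32.27
ee_pos: [0.4346, -0.2549, 0.1911]
tcp_rot: [-2.092, -2.341, 0.001]
wrist_force: [1.1, -0.7, 0.1]
gripper_width: 0.05
gripper_force: 0.0
```

Call:
move_tool --segments '[{"trans": [-0.183, -0.0565, 0.05], "finger_gap": 0.05}, {"trans": [0, 0, 0.15], "finger_gap": 0.05}, {"trans": [0, 0, 0.15], "finger_gap": 0.05}, {"trans": [0, 0, 0.1], "finger_gap": 0.05}, {"finger_gap": 0.05}, {"finger_gap": 0.05}, {"finger_gap": 0.05}, {"finger_gap": 0.05}]'

```text
time: 32.93
ee_pos: [0.4295, -0.2915, 0.1036]
tcp_rot: [2.092, 2.341, 0.001]
wrist_force: [-0.1, -0.3, 1.3]
gripper_width: 0.05
gripper_force: 0.0
```

```bash
python3 -c "
from h import *
go(427.8,-291,26,6.4)
c=optics.read_camera('top');s=optics.read_camera('side')
print('jar',[circ(c,(238,190),22,.148,t) for t in(120,130)])
cv2.imwrite('pics/p6.png',np.hstack([cv2.resize(c['img'][130:290,150:320],None,fx=2,fy=2),cv2.resize(s['img'][120:350,170:370],None,fx=2,fy=2)[:320]])[...,::-1] if 0 else np.hstack([cv2.resize(c['img'][130:290,150:310],(400,400)),cv2.resize(s['img'][130:350,170:390],(400,400))])[...,::-1])"
```

```text
shift [ 0.8 -1.8 77.6] turn z 0.0 tilt err [ 0.001  -0.0016  1.    ] q7 0.95
jar [array([493. ,  40.8, 100.7]), array([492.5,  41. , 100. ])]
```

View pics/p6.png

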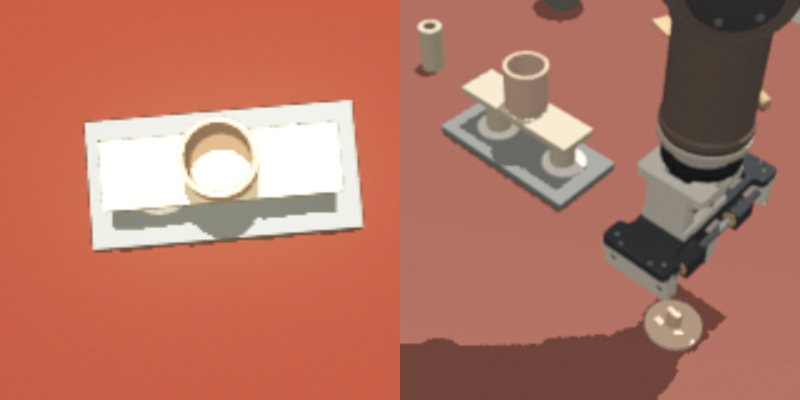

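Jar stands upright mid-bat (rim centre near top-image (238,193)), and the jaws are above the lid's knob. Lowering to the knob.

Converted, 0.025 m / 0.2 = 0.125, 0.02 m / 0.2 = 0.1.

Call:
move_tool --segments '[{"trans": [0.004, -0.009, 0.1], "finger_gap": 0.05}, {"trans": [0, 0, 0.125], "finger_gap": 0.05}, {"trans": [0, 0, 0.075], "finger_gap": 0.05}, {"trans": [0, 0, 0.05], "finger_gap": 0.05}, {"trans": [0, 0, 0.025], "finger_gap": 0.05}, {"finger_gap": 0.05}, {"finger_gap": 0.05}, {"finger_gap": 0.05}]'

```text
time: 33.7
ee_pos: [0.4275, -0.2909, 0.0283]
tcp_rot: [2.093, 2.341, 0.001]
wrist_force: [0.2, 0.0, -0.1]
gripper_width: 0.0497
gripper_force: 0.0
```

Call:
move_tool --segments '[{"finger_gap": 0.05}, {"finger_gap": 0.05}]'

```text
time: 33.87
ee_pos: [0.4273, -0.2907, 0.0281]
tcp_rot: [2.093, 2.341, 0.001]
wrist_force: [-0.1, -0.7, -0.3]
gripper_width: 0.05
gripper_force: 0.0
```

```bash
python3 -c "
from h import *
go(427.8,-291,27,6.4)
c=optics.read_camera('top');print(back(c,(238,193.2),.148),back(c,(238,194),.148),circ(optics.read_camera('side'),(320,309),20,.015,130))"
```

```text
shift [-0.3  0.5  1.1] turn z 0.0 tilt err [ 6.0e-04 -1.1e-03  1.0e+00] q7 1.04
[0.49263814 0.04294629 0.148     ] [0.49119308 0.04290098 0.148     ] [ 421.4 -287.3   72.7]
```

Call:
move_tool --segments '[{"finger_gap": 0.01}, {"finger_gap": 0.01}, {"finger_gap": 0.01}, {"finger_gap": 0.01}, {"finger_gap": 0.01}, {"finger_gap": 0.01}, {"finger_gap": 0.01}, {"finger_gap": 0.01}]'

```text
time: 34.63
ee_pos: [0.4268, -0.2906, 0.0274]
tcp_rot: [-2.094, -2.342, 0.0]
wrist_force: [-0.4, -0.3, -0.7]
gripper_width: 0.017
gripper_force: 30.0
```

```bash
python3 -c "
from h import *
o=[]
for n,(u,v) in(('top',(208,163)),('side',(210,135))):
    k=optics.read_camera(n);I=cv2.resize(k['img'][v:v+60,u:u+60,::-1],None,fx=6,fy=6,interpolation=cv2.INTER_CUBIC)
    for a in np.arange(0,2*np.pi,.15):
        p=proj(k,[.4928+.03*np.cos(a),.0455+.03*np.sin(a),.148]);cv2.circle(I,tuple(np.int32((p-[u,v]+.5)*6)),1,(255,0,255),-1)
    o.append(I)
cv2.imwrite('pics/p7.png',np.hstack(o))"
```

```text
(no output)
```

View pics/p7.png

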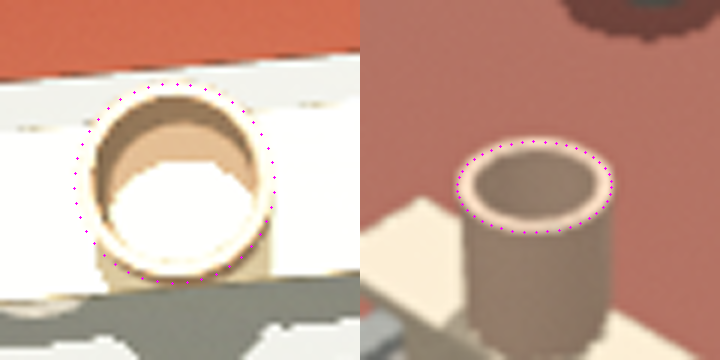

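The ring drawn at (492.8,45.5) coincides with the jar's rim in both views. Lifting the lid.

Converted, -0.035 m / 0.2 = -0.175, -0.03 m / 0.2 = -0.15.

Call:
move_tool --segments '[{"trans": [0, 0, -0.075], "finger_gap": 0.01}, {"trans": [0, 0, -0.15], "finger_gap": 0.01}, {"trans": [0, 0, -0.175], "finger_gap": 0.01}, {"trans": [0, 0, -0.175], "finger_gap": 0.01}, {"trans": [0, 0, -0.15], "finger_gap": 0.01}, {"trans": [0, 0, -0.1], "finger_gap": 0.01}, {"trans": [0, 0, -0.05], "finger_gap": 0.01}, {"finger_gap": 0.01}]'

```text
time: 35.4
ee_pos: [0.4278, -0.2911, 0.2042]
tcp_rot: [2.091, 2.34, 0.002]
wrist_force: [0.3, 0.0, -0.9]
gripper_width: 0.0169
gripper_force: 30.0
```

Call:
move_tool --segments '[{"finger_gap": 0.01}, {"finger_gap": 0.01}, {"finger_gap": 0.01}]'

```text
time: 35.65
ee_pos: [0.4261, -0.29, 0.2008]
tcp_rot: [-2.092, -2.34, 0.001]
wrist_force: [-0.1, 0.1, -1.2]
gripper_width: 0.0169
gripper_force: 30.0
```

```bash
python3 -c "
from h import *
go(492.8,46.6,185,6.4)"
```

```text
shift [327.  103.9  16. ] turn z 0.0 tilt err [-0.0013  0.0025  1.    ] q7 0.85
```

Converted, 0.036 m / 0.2 = 0.18, 0.035 m / 0.2 = 0.175.

Call:
move_tool --segments '[{"trans": [0.1, 0.0315, 0], "finger_gap": 0.01}, {"trans": [0.175, 0.0555, 0], "finger_gap": 0.01}, {"trans": [0.18, 0.057, 0], "finger_gap": 0.01}, {"trans": [0.18, 0.057, 0], "finger_gap": 0.01}, {"trans": [0.18, 0.057, 0], "finger_gap": 0.01}, {"trans": [0.18, 0.057, 0], "finger_gap": 0.01}, {"trans": [0.18, 0.057, 0], "finger_gap": 0.01}, {"trans": [0.18, 0.057, 0], "finger_gap": 0.01}]'

```text
time: 36.32
ee_pos: [0.4813, -0.0099, 0.2014]
tcp_rot: [-2.093, -2.341, 0.002]
wrist_force: [1.5, -0.6, -1.3]
gripper_width: 0.0166
gripper_force: 30.0
```

Call:
move_tool --segments '[{"trans": [0.17, 0.054, 0], "finger_gap": 0.01}, {"trans": [0.11, 0.0365, 0.025], "finger_gap": 0.01}, {"finger_gap": 0.01}, {"finger_gap": 0.01}, {"finger_gap": 0.01}, {"finger_gap": 0.01}, {"finger_gap": 0.01}, {"finger_gap": 0.01}]'

```text
time: 36.98
ee_pos: [0.4935, 0.0449, 0.1975]
tcp_rot: [2.096, 2.34, 0.0]
wrist_force: [-0.2, -0.5, -0.8]
gripper_width: 0.0174
gripper_force: 30.0
```

```bash
python3 -c "
from h import *
go(492.8,46.6,185,6.4)"
```

```text
shift [ 1.7 -0.5 12.5] turn z -0.002 tilt err [ 0. -0.  1.] q7 0.09
```

Converted, 0.006 m / 0.2 = 0.03, 0.0017 m / 0.2 = 0.0085.

Call:
move_tool --segments '[{"trans": [0.0085, -0.0025, 0.03], "finger_gap": 0.01}, {"trans": [0, 0, 0.03], "finger_gap": 0.01}, {"finger_gap": 0.01}, {"finger_gap": 0.01}, {"finger_gap": 0.01}, {"finger_gap": 0.01}]'

```text
time: 37.48
ee_pos: [0.493, 0.0477, 0.1855]
tcp_rot: [2.094, 2.342, 0.0]
wrist_force: [-0.3, -0.0, -0.8]
gripper_width: 0.0172
gripper_force: 30.0
```

```bash
python3 -c "
from h import *
go(492.8,46.6,185,6.4)
o=[]
for n,(u,v) in(('side',(190,100)),):
    k=optics.read_camera(n);I=cv2.resize(k['img'][v:v+90,u:u+100,::-1],None,fx=5,fy=5,interpolation=cv2.INTER_CUBIC)
    for R,z in((.032,r.get_obs()['ee_pos'][2]-.0274+.015),(.030,.148)):
     for a in np.arange(0,2*np.pi,.15):
        p=proj(k,[.4928+R*np.cos(a),.0455+R*np.sin(a),z]);cv2.circle(I,tuple(np.int32((p-[u,v]+.5)*5)),1,(255,0,255),-1)
cv2.imwrite('pics/p8.png',I)"
```

```text
shift [-1.  -0.3  0.5] turn z 0.0 tilt err [-0.e+00 -1.e-04  1.e+00] q7 0.1
```

View pics/p8.png

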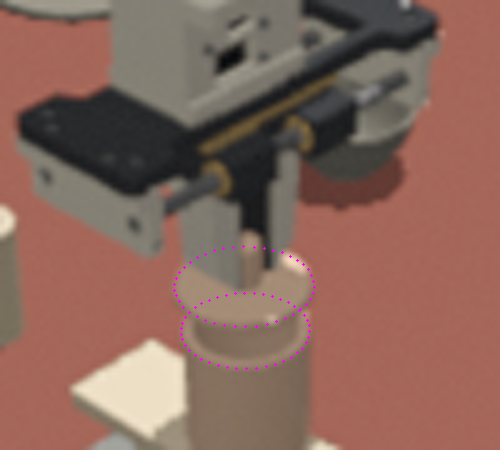

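The lid's disc matches the predicted ring and sits over the jar's rim. Lowering.

Converted, 0.004 m / 0.2 = 0.02, 0.003 m / 0.2 = 0.015.

Call:
move_tool --segments '[{"trans": [-0.005, 0, 0.02], "finger_gap": 0.01}, {"trans": [0, 0, 0.02], "finger_gap": 0.01}, {"trans": [0, 0, 0.015], "finger_gap": 0.01}, {"trans": [0, 0, 0.01], "finger_gap": 0.01}, {"trans": [0, 0, 0.0075], "finger_gap": 0.01}, {"finger_gap": 0.01}, {"finger_gap": 0.01}, {"finger_gap": 0.01}]'

```text
time: 38.2
ee_pos: [0.4931, 0.0467, 0.171]
tcp_rot: [2.094, 2.342, 0.0]
wrist_force: [-0.3, 0.6, -1.9]
gripper_width: 0.0166
gripper_force: 30.0
```

Call:
move_tool --segments '[{"trans": [0, 0, 0.005], "finger_gap": 0.01}, {"trans": [0, 0, 0.005], "finger_gap": 0.01}, {"finger_gap": 0.01}, {"finger_gap": 0.01}, {"finger_gap": 0.01}, {"finger_gap": 0.01}]'

```text
time: 38.7
ee_pos: [0.493, 0.0467, 0.169]
tcp_rot: [2.094, 2.342, 0.0]
wrist_force: [0.5, 0.4, -0.8]
gripper_width: 0.0169
gripper_force: 30.0
```

Converted, 0.0006 m / 0.2 = 0.003.

Call:
move_tool --segments '[{"trans": [0, 0, 0.003], "finger_gap": 0.01}, {"finger_gap": 0.01}, {"finger_gap": 0.01}, {"finger_gap": 0.01}]'

```text
time: 39.03
ee_pos: [0.493, 0.0467, 0.1683]
tcp_rot: [-2.094, -2.342, -0.0]
wrist_force: [0.3, 0.0, 0.3]
gripper_width: 0.0171
gripper_force: 30.0
```

Converted, 0.0004 m / 0.2 = 0.002.

Call:
move_tool --segments '[{"trans": [0, 0, 0.002], "finger_gap": 0.01}, {"finger_gap": 0.01}, {"finger_gap": 0.01}, {"finger_gap": 0.01}]'

```text
time: 39.37
ee_pos: [0.493, 0.0467, 0.1679]
tcp_rot: [2.094, 2.342, 0.0]
wrist_force: [-0.4, -0.8, -0.7]
gripper_width: 0.0173
gripper_force: 30.0
```

Converted, 0.0005 m / 0.2 = 0.0025.

Call:
move_tool --segments '[{"trans": [0, 0, 0.0025], "finger_gap": 0.01}, {"finger_gap": 0.01}, {"finger_gap": 0.01}, {"finger_gap": 0.01}]'

```text
time: 39.7
ee_pos: [0.493, 0.0467, 0.1674]
tcp_rot: [2.094, 2.342, 0.0]
wrist_force: [-0.4, -0.2, -0.5]
gripper_width: 0.0169
gripper_force: 30.0
```

Call:
move_tool --segments '[{"trans": [0, 0, 0.002], "finger_gap": 0.01}, {"finger_gap": 0.01}, {"finger_gap": 0.01}, {"finger_gap": 0.01}]'

```text
time: 40.03
ee_pos: [0.4932, 0.0467, 0.1673]
tcp_rot: [2.094, 2.342, 0.001]
wrist_force: [-0.4, -0.1, 5.0]
gripper_width: 0.0169
gripper_force: 30.0
```

Seated at the expected height. Releasing, retreating and checking.

Converted, -0.0003 m / 0.2 = -0.0015.

Call:
move_tool --segments '[{"trans": [0, 0, -0.0015], "finger_gap": 0.01}, {"finger_gap": 0.01}, {"finger_gap": 0.05}, {"finger_gap": 0.05}, {"finger_gap": 0.05}, {"finger_gap": 0.05}, {"finger_gap": 0.05}]'

```text
time: 40.62
ee_pos: [0.4929, 0.0467, 0.1672]
tcp_rot: [-2.094, -2.342, 0.0]
wrist_force: [1.5, -0.1, 0.5]
gripper_width: 0.0455
gripper_force: 0.0
```

Call:
move_tool --segments '[{"trans": [0, 0, -0.1], "finger_gap": 0.05}, {"trans": [0, 0, -0.175], "finger_gap": 0.05}, {"trans": [0, 0, -0.2], "finger_gap": 0.05}, {"trans": [-0.175, 0, -0.05], "finger_gap": 0.05}, {"trans": [-0.2, 0, 0], "finger_gap": 0.05}, {"trans": [-0.2, 0, 0], "finger_gap": 0.05}, {"trans": [-0.2, 0, 0], "finger_gap": 0.05}, {"trans": [-0.2, 0, 0], "finger_gap": 0.05}]'

```text
time: 41.28
ee_pos: [0.5147, -0.1488, 0.2726]
tcp_rot: [2.092, 2.343, 0.001]
wrist_force: [0.6, 0.8, -0.6]
gripper_width: 0.0498
gripper_force: 0.0
```

Call:
move_tool --segments '[{"trans": [-0.2, 0, 0], "finger_gap": 0.05}, {"trans": [-0.2, 0, 0], "finger_gap": 0.05}, {"finger_gap": 0.05}, {"finger_gap": 0.05}, {"finger_gap": 0.05}]'

```text
time: 41.7
ee_pos: [0.5236, -0.2263, 0.272]
tcp_rot: [-2.094, -2.341, -0.0]
wrist_force: [-0.3, 0.9, 0.6]
gripper_width: 0.05
gripper_force: 0.0
```

```bash
python3 -c "
from h import *
o=[cv2.resize(optics.read_camera(n)['img'][v:v+160,u:u+160,::-1],(400,400)) for n,u,v in(('top',160,110),('side',160,100))]
cv2.imwrite('pics/p9.png',np.hstack(o))"
```

```text
(no output)
```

View pics/p9.png

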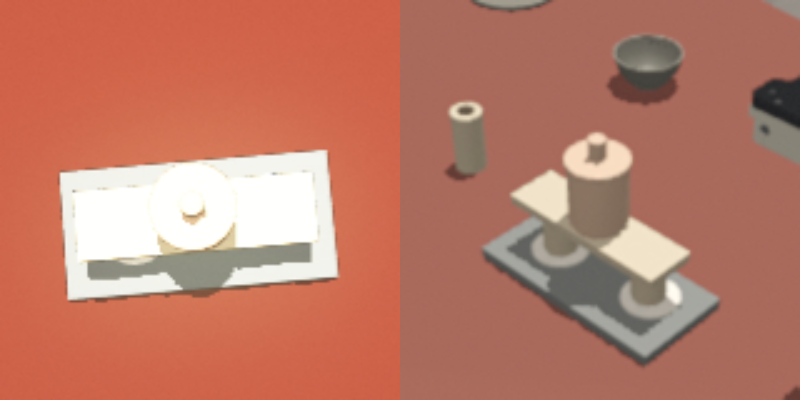

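The lid sits level on the jar (crop (195,207) top, (597,158) side). The bat is centred, both props are on their spots, and the tall prop is untouched.

```bash
python3 -c "
from plant import r, optics, hand_in
print(hand_in())"
```

```text
the job is handed in; nothing more can be done
None
```

The kiln level is built in the order asked and handed in at about 42 s: both short props on their spots, the bat centred across them, the jar in the middle, the lid seated on the jar, and the tall prop left where it was.

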